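Put the customs desk's hand stamps away in their rests

ROBOT

A 7-joint arm with a two-finger parallel gripper is mounted at the origin on the work surface. World frame = base frame: x ahead of the robot, y to its left, z up, the work surface at z = 0. Lengths are in m, angles in rad, forces in N, time in s.
With the tool pointing down it reaches from about 0.425 to 0.875 m from the base axis. Payload 8.4 kg.
Tool frame: the origin (TCP) lies on the front face of the gripper's body, between the roots of the fingers; the fingertips stand 70 mm ahead of it and the grasp point (between the pads) lies 51 mm ahead of it (arm.tip_reach is the distance from the TCP to the fingertips, in m); z points along the fingers, y is the line along which they close (so a half turn about z gives the same grasp; the last joint's range is limited). The gripper opens to 87 mm and grips with 3 to 60 N. Pads are 19 mm wide; open, the fingers measure 117 mm over their backs; the gripper's body (75 mm by 190 mm) begins 51 mm behind the grasp point.
Start: joints at [1.036, 0.333, 0.04, 1.465, -0.013, 1.343, -0.059], TCP at [0.274, -0.589, 0.292] pointing down, gripper open.
Joint ranges: [-2.58, 2.58], [-0.38, 2.09], [-1.3, 1.39], [0.25, 2.4], [-1.5, 4.64], [0.08, 2.09], [-2.65, 2.65]. Speed limits (rad/s): [2.22, 2.22, 2.79, 2.79, 3.14, 3.14, 3.14].

INTERFACE

Orientations are given as a 3x3 rotation matrix whose columns are the frame's x, y, z axes.
In Python, from cell import arm gives the robot as it stands. The module is installed in compiled form; this text tells all that it offers.
- The arm moves only by the tool servo_tool, never from a script. Its argument "steps" is a list of rows, each an object with "angular": the turn, a rotation vector about the tool's x, y, z in degrees, a list of three; "dp": the shift along the tool's x, y, z in m, a list of three; "grip": the finger opening in m, from 0 to 0.087. A call has 1 to 10 rows; each row shifts and turns the commanded pose from where the row before left it, along the tool's axes as they then stand; what a row does not reach is not made up. A row lasts 1/10 s, in which the tool goes at most 50 mm and 8.59 degrees, less where a joint would pass 70% of its speed; a pose out of reach is approached as far as the arm can. A call is refused whole if a number of a shift passes 0.05 or a number of a turn 8.59, either way. A call with a gripper value outside its range is refused whole. The fingers move at their own pace and stop on an object; "force" is the grip in N (left out, the last holds). Time passes only in rows, so rows that do not move let the fingers close. It gives the time, the measured TCP pose, the force, the opening and the grip force at its end, in the units of the state.
- arm.state(): the state, without advancing time (a new reading comes with each control period).
- arm.read_camera(name): name is "side" or "top"; returns a dict with "color" (480x640x3 uint8, red, green, blue), "fx", "fy", "cx", "cy" (pixels), "world_from_camera" (4x4, takes a point from camera to world coordinates). Camera axes: x right, y up, looking along -z (the intrinsics and any distortion apply to the point x, -y, -z); pixel columns grow to the right and rows downward; lengths in m; the calibration is good to about 2 mm. A picture is of the moment at which its call begins. There is no depth.
- arm.close_job(): hands the job in; it is judged then, once.
Trained networks look in a picture, given as the dict that the camera call returned (one of the last four; its "shot" number tells which), for a name from the list of things; names that differ only in an ending like _2 or _b are one class to them, and where a whole thing is asked for, a point or a joint stands for the part that bears it (a point fixed in the world has none). Each returns a list of dicts, best first, with "confidence" (0 to 1); they miss things now and then, are a little off and sometimes report something else, mostly with a low value. They report only what shows in the picture. A call takes as long as a camera call.
- arm.look_for(picture, target): "rect" ([left, top, right, bottom] as shares, 0 to 1, of the picture: columns of its width, rows of its height, round what is visible of it).
- arm.regions_of(picture, target): "pixels" (480x640 bool, what is visible of it) and "rect" ([left, top, right, bottom] as shares, 0 to 1, of the picture: columns of its width, rows of its height, round what is visible of it).
The state is a dict: "t": time; "joint_pos": joint angles; "joint_vel": joint speeds; "effort": joint torques, N m; "eef_pos": TCP position; "orientation": TCP orientation; "ft_force": force on the tool from outside, world axes, zero at the start; "ft_torque": the same for the moment, N m; "finger_gap": opening from 0.0 (shut) to 1.0 (fully open); "grasp_force": force on a finger pad.
Only numpy, scipy, OpenCV 4.12 (cv2) and the standard library are available. Lean on these libraries where they do the work, as an engineer would, in place of code of your own. Each camera call takes 0.05 s, during which the arm holds its last target. There are 200 camera calls.

TASK

Pick out the four hand stamps from the other things on the customs desk and put each one away, standing upright and flat on the floor of the stamp rest that matches its foot in shape and size: large round, small round, square and oblong, the square and oblong ones turned in line with their recesses. Set them down rather than dropping them, let go of them all, and leave the ink bottle and the tape dispenser where they stand.

Things in the scene. Friction and masses are not known exactly. Their poses are not given: they have to be found in the camera images.
- stamp_round_large: Hand stamp: a flat metal foot with rubber underside, 13 mm thick, round, 56 mm in diameter (the larger of the two round stamps). On it stands an upright round dark wooden handle, centred: narrow neck 15 mm thick up to z=20 mm, widening to a straight grip 22 mm in diameter from z=32 to z=68 mm, domed top at z=77 mm. Mass 60 to 130 g. Loose, starts standing upright on the desk. Origin: centre of the underside; z up the handle.
- stamp_round_small: Hand stamp: a flat metal foot with rubber underside, 13 mm thick, round, 36 mm in diameter (the smaller of the two round stamps). On it stands an upright round dark wooden handle, centred: narrow neck 15 mm thick up to z=20 mm, widening to a straight grip 22 mm in diameter from z=32 to z=68 mm, domed top at z=77 mm. Mass 60 to 130 g. Loose, starts standing upright on the desk. Origin: centre of the underside; z up the handle.
- stamp_square: Hand stamp: a flat metal foot with rubber underside, 13 mm thick, square, 44 x 44 mm. On it stands an upright round dark wooden handle, centred: narrow neck 15 mm thick up to z=20 mm, widening to a straight grip 22 mm in diameter from z=32 to z=68 mm, domed top at z=77 mm. Mass 60 to 130 g. Loose, starts standing upright on the desk. Origin: centre of the underside; z up the handle; x and y along its sides.
- stamp_oblong: Hand stamp: a flat metal foot with rubber underside, 13 mm thick, oblong, 72 mm along its x by 28 mm along its y. On it stands an upright round dark wooden handle, centred: narrow neck 15 mm thick up to z=20 mm, widening to a straight grip 22 mm in diameter from z=32 to z=68 mm, domed top at z=77 mm. Mass 60 to 130 g. Loose, starts standing upright on the desk. Origin: centre of the underside; z up the handle; x along its long side.
- rest_round_large: Low black plastic stamp rest with a round recess 74 mm in diameter, 82 mm outside: the place of the larger round stamp. It is fixed to the desk. Its rim wall is 4 mm thick and its top is at z=10 mm; the floor of the recess (grey felt) is at z=4 mm. Origin: centre of the underside, on the desk; z up.
- rest_round_small: Low black plastic stamp rest with a round recess 54 mm in diameter, 62 mm outside: the place of the smaller round stamp. It is fixed to the desk. Its rim wall is 4 mm thick and its top is at z=10 mm; the floor of the recess (grey felt) is at z=4 mm. Origin: centre of the underside, on the desk; z up.
- rest_square: Low black plastic stamp rest with a square recess 62 x 62 mm, 70 x 70 mm outside: the place of the square stamp. It is fixed to the desk. Its rim wall is 4 mm thick and its top is at z=10 mm; the floor of the recess (grey felt) is at z=4 mm. Origin: centre of the underside, on the desk; z up; x and y along its sides.
- rest_oblong: Low black plastic stamp rest with a oblong recess 90 mm along its x by 46 mm along its y, 98 x 54 mm outside: the place of the oblong stamp. It is fixed to the desk. Its rim wall is 4 mm thick and its top is at z=10 mm; the floor of the recess (grey felt) is at z=4 mm. Origin: centre of the underside, on the desk; z up; x along its long side.
- ink_bottle: Bystander, to be left alone: closed round bottle of stamp ink, blue plastic with a white cap, 36 mm in diameter, 68 mm tall, loose. Origin: centre of the underside.
- tape_dispenser: Bystander, to be left alone: small red adhesive-tape dispenser, 76 mm along its x, 30 mm along y, 42 mm tall, loose. Origin: centre of the underside.

How it is judged:
By the outcome, as a careful person would: the job done as asked, in the order asked, and still so for the second after the job is handed in, with the robot touching nothing.
It also fails if it takes over 90 s, if anything falls off the work surface, if the arm or the gripper's body presses on something with over 40 N, if the wrist force passes 120 N, or if a joint passes its speed limit or range.

## Working session

There is one attempt and no reset: what is moved stays moved. The work goes in short steps, Python scripts to look and compute and a tool call to move; the robot and the scene stay as the last step left them, time stands still between calls to the robot, and variables do not carry over. Pictures are saved under pics/ and viewed, at most 14 in all, crops included, and the job is handed in when it is done.

Besides the shell and the picture viewer there is one more tool, called in YAML: its name, and indented under it one key for each argument. servo_tool: Moves the arm, as the interface text tells. Its arguments: {"type":"object","properties":{"steps":{"type":"array","items":{"type":"object","properties":{"angular":{"type":"array","items":{"type":"number"}},"dp":{"type":"array","items":{"type":"number"}},"grip":{"type":"number"}}}},"force":{"type":"number"}},"required":["steps"]}

```bash
mkdir -p pics; cat > h.py <<'E'
from cell import arm
import numpy as np, cv2
def shot(n,f):
    p=arm.read_camera(n); cv2.imwrite(f'pics/{f}.png',p['color'][:,:,::-1]); return p
def ray(p,u,v,z):
    T=np.array(p['world_from_camera']); d=T[:3,:3]@np.array([(u-p['cx'])/p['fx'],-(v-p['cy'])/p['fy'],-1]); o=T[:3,3]
    return (o+d*(z-o[2])/d[2])
E
python3 - <<'E'
from h import *
s=arm.state(); print(s['t'],s['eef_pos'],np.round(s['orientation'],3),arm.tip_reach)
names='stamp_round_large stamp_round_small stamp_square stamp_oblong rest_round_large rest_round_small rest_square rest_oblong ink_bottle tape_dispenser'.split()
for c in ('top','side'):
    p=shot(c,c+'0'); print(c,{k:(np.round(v,3).tolist() if k=='world_from_camera' else v) for k,v in p.items() if k!='color'})
    for n in names:
        for r in arm.regions_of(p,n)[:3]:
            m=r['pixels'].astype(np.uint8); 
            if m.sum()<20: continue
            v,u=np.nonzero(m); rc=cv2.minAreaRect(np.c_[u,v].astype(np.float32))
            print(n,round(r['confidence'],2),[round(x) for x in (u.min(),v.min(),u.max(),v.max())],'mean',u.mean().round(1),v.mean().round(1),np.round(ray(p,u.mean(),v.mean(),0.01),3)[:2],int(m.sum()),'rect',np.round(rc[0],1),np.round(rc[1],1),round(rc[2],1))
E
```

```text
0.0 [ 0.27420812 -0.5889371   0.29135346] [[ 0.907  0.422 -0.001]
 [ 0.422 -0.907  0.001]
 [-0.    -0.002 -1.   ]] 0.0697
top {'fx': 557.1677400864816, 'fy': 557.1677400864816, 'cx': 312.7961214617819, 'cy': 238.7067096980299, 'world_from_camera': [[0.018, 0.989, -0.147, 0.411], [-1.0, 0.017, -0.013, -0.016], [-0.011, 0.147, 0.989, 0.894], [0.0, 0.0, 0.0, 1.0]], 'shot': 1}
stamp_round_large 0.58 [118, 249, 156, 283] mean 137.3 265.9 [0.494 0.275] 1070 rect [137.7 265.9] [35.  36.7] 73.3
stamp_round_small 0.92 [301, 163, 323, 191] mean 312.2 177.9 [ 0.643 -0.002] 492 rect [311.6 177.7] [27.7 21.9] 63.4
stamp_square 0.74 [465, 172, 499, 204] mean 481.6 187.4 [ 0.631 -0.277] 843 rect [481.9 186.5] [29.6 32.5] 14.0
stamp_oblong 0.59 [468, 252, 501, 298] mean 484.0 274.5 [ 0.49  -0.277] 1031 rect [486.7 273.8] [46.1 29.6] 76.0
rest_round_large 0.67 [280, 249, 331, 299] mean 305.3 273.8 [0.486 0.006] 2081 rect [305.5 274. ] [50. 51.] 90.0
rest_round_small 0.85 [381, 273, 420, 311] mean 400.4 291.9 [ 0.46  -0.145] 1203 rect [400.5 292. ] [38. 39.] 90.0
rest_square 0.56 [196, 256, 241, 299] 
[... 1401 characters left out ...]
0.138] 792 rect [412.  233.5] [25. 36.] 90.0
rest_square 0.79 [279, 311, 348, 365] mean 314.6 337.4 [0.473 0.152] 2289 rect [313.7 336.4] [59.1 45.2] 23.8
rest_square 0.68 [306, 179, 343, 218] mean 325.2 199.1 [ 0.63  -0.155] 920 rect [323.9 198.6] [26. 46.] 53.1
rest_oblong 0.92 [192, 264, 251, 316] mean 221.6 290.3 [0.637 0.138] 1937 rect [221.7 290.1] [36.5 64.1] 32.0
rest_oblong 0.59 [262, 205, 284, 252] mean 272.7 231.2 [ 0.655 -0.024] 736 rect [273.  228.5] [47. 22.] 90.0
ink_bottle 0.97 [143, 311, 174, 362] mean 158.0 338.3 [0.65 0.26] 1246 rect [157.8 336.4] [52.2 28.8] 78.7
tape_dispenser 0.7 [306, 179, 343, 216] mean 325.5 198.5 [ 0.63  -0.157] 882 rect [325. 199.] [25.5 45.3] 45.0
```

```bash
python3 - <<'E'
import cv2,numpy as np
a=cv2.imread('pics/top0.png')
cv2.imwrite('pics/c1.png',cv2.resize(a[140:320,100:520],None,fx=1.9,fy=1.9,interpolation=cv2.INTER_CUBIC))
t=[a[y:y+70,x:x+70] for x,y in((105,230),(277,140),(447,152),(452,240))]+[a[y:y+70,x:x+70] for x,y in((184,243),(197,142))]
t=[cv2.resize(i,(260,260),interpolation=cv2.INTER_CUBIC) for i in t]
cv2.imwrite('pics/c2.png',np.vstack([np.hstack(t[:3]),np.hstack(t[3:])]))
E
```

```text
(no output)
```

View pics/c1.png

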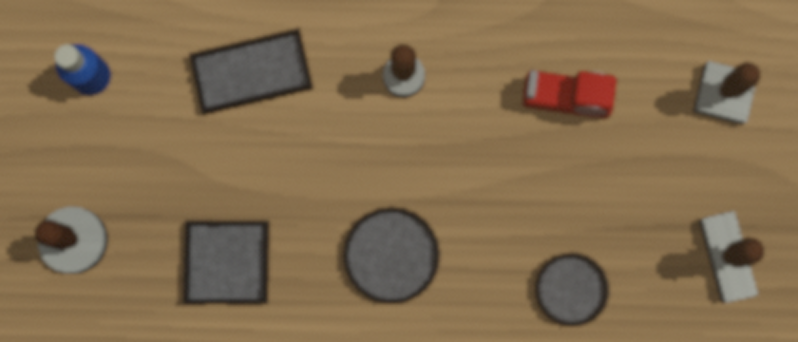

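View pics/c2.png

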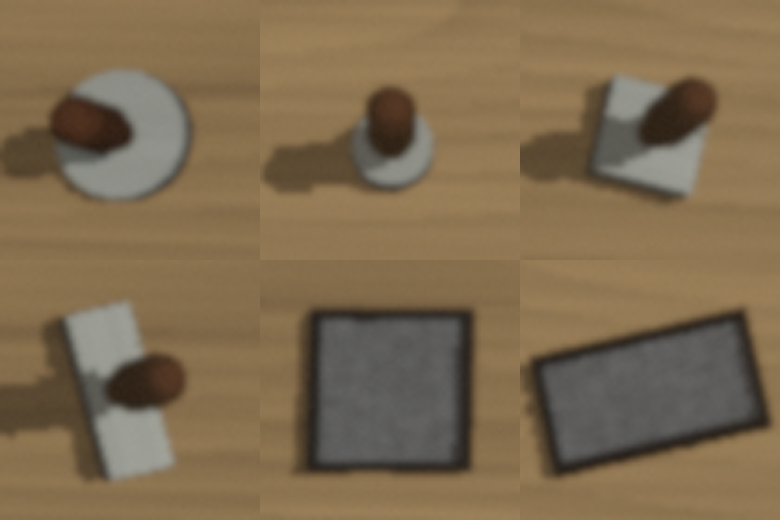

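View pics/side0.png

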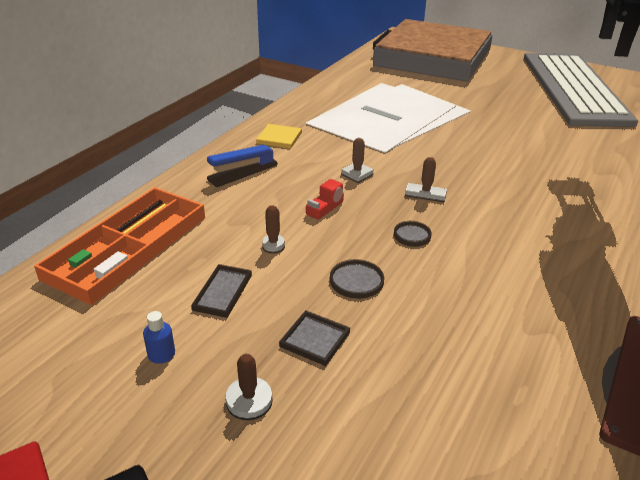

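```bash
cat >> h.py <<'E'
def fit(p,x,y,z,S=0.07,k=4000,f=None):
    "rectified patch (2S wide) at height z, low-saturation blob; cols=+x, rows=+y"
    n=int(2*S*k/2); g=np.array([[-S,-S],[S,-S],[S,S],[-S,S]])+[x,y]
    T=np.array(p['world_from_camera']); q=[]
    for a in g:
        c=T[:3,:3].T@(np.r_[a,z]-T[:3,3]); q.append([p['cx']+p['fx']*c[0]/-c[2],p['cy']+p['fy']*c[1]/c[2]])
    H=cv2.getPerspectiveTransform(np.float32(q),np.float32([[0,0],[n,0],[n,n],[0,n]]))
    w=cv2.warpPerspective(p['color'],H,(n,n),flags=cv2.INTER_CUBIC)
    h=cv2.cvtColor(w,cv2.COLOR_RGB2HSV); m=(h[:,:,1]<70).astype(np.uint8)
    m=cv2.morphologyEx(m,cv2.MORPH_OPEN,np.ones((9,9)))
    nl,l,st,ce=cv2.connectedComponentsWithStats(m); i=1+np.argmax(st[1:,4]); v,u=np.nonzero(l==i)
    P=np.c_[u,v]/n*2*S-S+[x,y]
    if f: cv2.imwrite(f'pics/{f}.png',w[:,:,::-1])
    hull=cv2.convexHull(P.astype(np.float32)); r=cv2.minAreaRect(hull); c=cv2.minEnclosingCircle(hull)
    return np.round(r[0],4),np.round(r[1],4),round(r[2],1),'circ',np.round(c[0],4),round(c[1],4)
E
python3 - <<'E'
from h import *
G=dict(sl=(.494,.275,.013),ss=(.643,-.002,.013),sq=(.631,-.277,.013),so=(.49,-.277,.013),rl=(.486,.006,.01),rs=(.46,-.145,.01),rq=(.478,.144,.01),ro=(.642,.13,.01))
for c in('top','side'):
    p=arm.read_camera(c)
    for k,g in G.items():
        try: print(c,k,*fit(p,*g))
        except Exception as e: print(k,e)
E
```

```text
top sl [0.4933 0.272 ] [0.055  0.0574] 75.1 circ [0.4936 0.274 ] 0.0297
top ss [ 0.6369 -0.0024] [0.031  0.0359] 3.6 circ [ 0.6397 -0.0022] 0.0189
top sq [ 0.6294 -0.2763] [0.0466 0.0474] 76.0 circ [ 0.6293 -0.2759] 0.0307
top so [ 0.4892 -0.2748] [0.0737 0.032 ] 13.8 circ [ 0.4895 -0.2757] 0.0385
top rl [0.4858 0.0062] [0.0755 0.0755] 90.0 circ [0.4857 0.0061] 0.0386
top rs [ 0.4597 -0.1443] [0.0555 0.0555] 90.0 circ [ 0.4599 -0.1443] 0.0286
top rq [0.4776 0.1442] [0.0657 0.0661] 0.9 circ [0.4775 0.1447] 0.0452
top ro [0.6421 0.1303] [0.0498 0.0936] 14.7 circ [0.6417 0.1297] 0.0512
side sl [0.4875 0.2822] [0.0554 0.0608] 39.3 circ [0.4886 0.2809] 0.0322
side ss [0.6336 0.0068] [0.0352 0.0456] 36.3 circ [0.6347 0.0062] 0.0242
side sq [ 0.6243 -0.268 ] [0.058  0.0557] 75.0 circ [ 0.6235 -0.2637] 0.0346
side so [ 0.485  -0.2666] [0.0727 0.0465] 14.4 circ [ 0.4847 -0.2668] 0.0415
side rl [0.481 0.012] [0.069 0.073] 90.0 circ [0.4809 0.0133] 0.0372
side rs [ 0.4557 -0.1388] [0.0475 0.0515] 90.0 circ [ 0.4564 -0.1378] 0.027
side rq [0.4724 0.1502] [0.0635 0.0611] 1.3 circ [0.4722 0.15  ] 0.0438
side ro [0.6386 0.1353] [0.0452 0.0868] 14.7 circ [0.6387 0.1355] 0.0478
```

servo_tool:
  steps:
    - {"angular": [0, 0, 8.3], "grip": 0.06}
    - {"angular": [0, 0, 8.3]}
    - {"angular": [0, 0, 8.3]}
    - {"dp": [0.03, -0.035, 0.01]}
    - {"dp": [0.03, -0.035, 0.01]}
    - {"dp": [0.03, -0.035, 0.01]}
    - {"dp": [0.03, -0.035, 0.01]}
    - {"dp": [0.03, -0.035, 0.01]}
    - {"dp": [0.03, -0.035, 0.01]}
    - {"dp": [0.03, -0.035, 0.01]}
  force: 25

```text
schema error: expected keys angular, dp, grip
```

servo_tool:
  steps:
    - {"angular": [0, 0, 8.3], "dp": [0, 0, 0], "grip": 0.06}
    - {"angular": [0, 0, 8.3], "dp": [0, 0, 0], "grip": 0.06}
    - {"angular": [0, 0, 8.3], "dp": [0, 0, 0], "grip": 0.06}
    - {"angular": [0, 0, 0], "dp": [0.03, -0.035, 0.01], "grip": 0.06}
    - {"angular": [0, 0, 0], "dp": [0.03, -0.035, 0.01], "grip": 0.06}
    - {"angular": [0, 0, 0], "dp": [0.03, -0.035, 0.01], "grip": 0.06}
    - {"angular": [0, 0, 0], "dp": [0.03, -0.035, 0.01], "grip": 0.06}
    - {"angular": [0, 0, 0], "dp": [0.03, -0.035, 0.01], "grip": 0.06}
    - {"angular": [0, 0, 0], "dp": [0.03, -0.035, 0.01], "grip": 0.06}
    - {"angular": [0, 0, 0], "dp": [0.03, -0.035, 0.01], "grip": 0.06}
  force: 25

```text
t: 2.2
eef_pos: [0.4851, -0.3425, 0.2222]
orientation: [[1.0, 0.001, 0.001], [0.001, -1.0, -0.0], [0.001, 0.0, -1.0]]
ft_force: [0.7, -0.9, -0.2]
finger_gap: 0.689
grasp_force: 0.0
```

servo_tool:
  steps:
    - {"angular": [0, 0, 0], "dp": [0, -0.049, 0.002], "grip": 0.06}
    - {"angular": [0, 0, 0], "dp": [0, -0.049, 0.002], "grip": 0.06}
    - {"angular": [0, 0, 0], "dp": [0, -0.049, 0.002], "grip": 0.06}
    - {"angular": [0, 0, 0], "dp": [0, -0.049, 0.002], "grip": 0.06}
    - {"angular": [0, 0, 0], "dp": [0, -0.049, 0.002], "grip": 0.06}
    - {"angular": [0, 0, 0], "dp": [0, -0.049, 0.002], "grip": 0.06}
    - {"angular": [0, 0, 0], "dp": [0, -0.049, 0.002], "grip": 0.06}
    - {"angular": [0, 0, 0], "dp": [0, -0.049, 0.002], "grip": 0.06}
    - {"angular": [0, 0, 0], "dp": [0, -0.049, 0.002], "grip": 0.06}
    - {"angular": [0, 0, 0], "dp": [0, -0.049, 0.002], "grip": 0.06}

```text
t: 3.2
eef_pos: [0.4833, 0.1479, 0.2026]
orientation: [[1.0, 0.001, 0.001], [0.001, -1.0, 0.0], [0.001, -0.0, -1.0]]
ft_force: [1.1, -0.4, 0.4]
finger_gap: 0.688
grasp_force: 0.0
```

servo_tool:
  steps:
    - {"angular": [0, 0, 0], "dp": [0.003, -0.042, 0], "grip": 0.06}
    - {"angular": [0, 0, 0], "dp": [0.003, -0.042, 0], "grip": 0.06}
    - {"angular": [0, 0, 0], "dp": [0.003, -0.042, 0], "grip": 0.06}
    - {"angular": [0, 0, 0], "dp": [0, 0, 0], "grip": 0.06}

```text
t: 3.6
eef_pos: [0.4909, 0.2785, 0.2026]
orientation: [[1.0, 0.008, -0.0], [0.008, -1.0, 0.004], [-0.0, -0.004, -1.0]]
ft_force: [0.2, 0.3, 0.2]
finger_gap: 0.691
grasp_force: 0.0
```

servo_tool:
  steps:
    - {"angular": [0, 0, 0], "dp": [0, 0, 0.02], "grip": 0.06}
    - {"angular": [0, 0, 0], "dp": [0, 0, 0], "grip": 0.06}

```text
t: 3.8
eef_pos: [0.4914, 0.2714, 0.1802]
orientation: [[1.0, 0.002, -0.003], [0.001, -1.0, -0.002], [-0.003, 0.002, -1.0]]
ft_force: [0.6, -0.3, 0.1]
finger_gap: 0.688
grasp_force: 0.0
```

servo_tool:
  steps:
    - {"angular": [0, 0, 0], "dp": [0, 0, 0.02], "grip": 0.06}
    - {"angular": [0, 0, 0], "dp": [0, 0, 0.02], "grip": 0.06}
    - {"angular": [0, 0, 0], "dp": [0, 0, 0], "grip": 0.06}
    - {"angular": [0, 0, 0], "dp": [0, 0, 0], "grip": 0.06}

```text
t: 4.2
eef_pos: [0.4925, 0.2717, 0.143]
orientation: [[1.0, 0.001, -0.0], [0.001, -1.0, -0.0], [-0.0, 0.0, -1.0]]
ft_force: [0.5, 0.0, 0.6]
finger_gap: 0.695
grasp_force: 0.0
```

servo_tool:
  steps:
    - {"angular": [0, 0, 0], "dp": [0.001, -0.002, 0.02], "grip": 0.06}
    - {"angular": [0, 0, 0], "dp": [0, 0, 0.02], "grip": 0.06}
    - {"angular": [0, 0, 0], "dp": [0, 0, 0.002], "grip": 0.06}
    - {"angular": [0, 0, 0], "dp": [0, 0, 0], "grip": 0.06}
    - {"angular": [0, 0, 0], "dp": [0, 0, 0], "grip": 0.06}

```text
t: 4.7
eef_pos: [0.4941, 0.2744, 0.1019]
orientation: [[1.0, 0.001, 0.002], [0.001, -1.0, 0.001], [0.002, -0.001, -1.0]]
ft_force: [0.6, 0.3, -0.0]
finger_gap: 0.688
grasp_force: 0.0
```

servo_tool:
  steps:
    - {"angular": [0, 0, 0], "dp": [0, 0, 0], "grip": 0.03}
    - {"angular": [0, 0, 0], "dp": [0, 0, 0], "grip": 0.018}
    - {"angular": [0, 0, 0], "dp": [0, 0, 0], "grip": 0.01}
    - {"angular": [0, 0, 0], "dp": [0, 0, 0], "grip": 0.01}
    - {"angular": [0, 0, 0], "dp": [0, 0, 0], "grip": 0.01}
    - {"angular": [0, 0, 0], "dp": [0, 0, 0], "grip": 0.01}
    - {"angular": [0, 0, 0], "dp": [0, 0, 0], "grip": 0.01}
    - {"angular": [0, 0, 0], "dp": [0, 0, 0], "grip": 0.01}

```text
t: 5.5
eef_pos: [0.4933, 0.2741, 0.1003]
orientation: [[1.0, 0.001, -0.0], [0.001, -1.0, 0.0], [-0.0, -0.0, -1.0]]
ft_force: [-0.3, 0.5, 0.2]
finger_gap: 0.243
grasp_force: 25.0
```

```bash
python3 - <<'E'
from h import *
p=shot('side','s1'); cv2.imwrite('pics/s1c.png',cv2.resize(p['color'][280:480,120:400,::-1],None,fx=2.5,fy=2.5))
s=arm.state();print(s['eef_pos'],s['finger_gap'],s['grasp_force'],s['ft_force'])
E
```

```text
[0.49333363 0.27416286 0.10030287] 0.24679043190622074 24.99594286985463 [-0.33437419  0.96783132  1.15187003]
```

View pics/s1c.png

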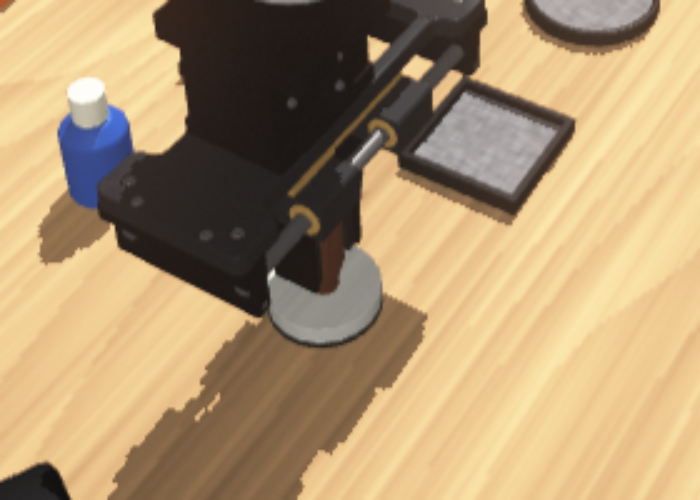

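The picture shows the closed fingers on the handle of the large round stamp, its foot at about (325,290) in the crop, with the bottle at (95,140) well clear.

servo_tool:
  steps:
    - {"angular": [0, 0, 0], "dp": [0, 0, -0.03], "grip": 0.01}
    - {"angular": [0, 0, 0], "dp": [0, 0, -0.04], "grip": 0.01}
    - {"angular": [0, 0, 0], "dp": [-0.001, 0.03, 0], "grip": 0.01}
    - {"angular": [0, 0, 0], "dp": [-0.001, 0.045, 0], "grip": 0.01}
    - {"angular": [0, 0, 0], "dp": [-0.002, 0.045, 0], "grip": 0.01}
    - {"angular": [0, 0, 0], "dp": [-0.002, 0.045, 0], "grip": 0.01}
    - {"angular": [0, 0, 0], "dp": [-0.001, 0.045, 0], "grip": 0.01}
    - {"angular": [0, 0, 0], "dp": [-0.001, 0.035, 0], "grip": 0.01}
    - {"angular": [0, 0, 0], "dp": [0, 0.023, 0], "grip": 0.01}
    - {"angular": [0, 0, 0], "dp": [0, 0, 0], "grip": 0.01}

```text
t: 6.55
eef_pos: [0.4853, 0.002, 0.1701]
orientation: [[1.0, -0.004, -0.001], [-0.004, -1.0, -0.001], [-0.001, 0.001, -1.0]]
ft_force: [0.2, 0.5, -0.5]
finger_gap: 0.243
grasp_force: 25.0
```

servo_tool:
  steps:
    - {"angular": [0, 0, 0], "dp": [0, 0, 0.02], "grip": 0.01}
    - {"angular": [0, 0, 0], "dp": [0, 0, 0.02], "grip": 0.01}
    - {"angular": [0, 0, 0], "dp": [0, 0, 0], "grip": 0.01}
    - {"angular": [0, 0, 0], "dp": [0, 0, 0], "grip": 0.01}
    - {"angular": [0, 0, 0], "dp": [0, 0, 0], "grip": 0.01}

```text
t: 7.05
eef_pos: [0.4862, 0.0065, 0.1312]
orientation: [[1.0, 0.002, 0.001], [0.002, -1.0, 0.0], [0.001, -0.0, -1.0]]
ft_force: [0.2, -0.9, -0.5]
finger_gap: 0.247
grasp_force: 25.0
```

servo_tool:
  steps:
    - {"angular": [0, 0, 0], "dp": [0, 0, 0.015], "grip": 0.01}
    - {"angular": [0, 0, 0], "dp": [0, 0, 0.006], "grip": 0.01}
    - {"angular": [0, 0, 0], "dp": [0, 0, 0.003], "grip": 0.01}
    - {"angular": [0, 0, 0], "dp": [0, 0, 0.001], "grip": 0.01}
    - {"angular": [0, 0, 0], "dp": [0, 0, 0], "grip": 0.01}
    - {"angular": [0, 0, 0], "dp": [0, 0, 0], "grip": 0.01}

```text
t: 7.65
eef_pos: [0.4859, 0.006, 0.1057]
orientation: [[1.0, 0.001, 0.001], [0.001, -1.0, 0.0], [0.001, -0.0, -1.0]]
ft_force: [-0.4, -0.0, -0.8]
finger_gap: 0.246
grasp_force: 25.0
```

servo_tool:
  steps:
    - {"angular": [0, 0, 0], "dp": [0, 0, 0.001], "grip": 0.01}
    - {"angular": [0, 0, 0], "dp": [0, 0, 0.001], "grip": 0.01}
    - {"angular": [0, 0, 0], "dp": [0, 0, 0], "grip": 0.01}

```text
t: 7.95
eef_pos: [0.486, 0.0061, 0.1041]
orientation: [[1.0, 0.001, 0.001], [0.001, -1.0, -0.0], [0.001, 0.0, -1.0]]
ft_force: [-3.7, 0.4, 9.2]
finger_gap: 0.241
grasp_force: 25.0
```

servo_tool:
  steps:
    - {"angular": [0, 0, 0], "dp": [0, 0, 0], "grip": 0.026}
    - {"angular": [0, 0, 0], "dp": [0, 0, 0], "grip": 0.04}
    - {"angular": [0, 0, 0], "dp": [0, 0, 0], "grip": 0.06}
    - {"angular": [0, 0, 0], "dp": [0, 0, 0], "grip": 0.06}
    - {"angular": [0, 0, 0], "dp": [0, 0, -0.03], "grip": 0.06}
    - {"angular": [0, 0, 0], "dp": [0, 0, -0.04], "grip": 0.06}
    - {"angular": [0, 0, 0], "dp": [0, 0, -0.03], "grip": 0.06}
    - {"angular": [0, 0, 0], "dp": [0.03, 0.002, 0], "grip": 0.06}
    - {"angular": [0, 0, 0], "dp": [0.04, 0.002, 0], "grip": 0.06}
    - {"angular": [0, 0, 0], "dp": [0.04, 0.002, 0], "grip": 0.06}

```text
t: 8.95
eef_pos: [0.597, -0.0002, 0.2038]
orientation: [[1.0, 0.001, 0.001], [0.001, -1.0, -0.001], [0.001, 0.001, -1.0]]
ft_force: [1.1, -0.3, 0.3]
finger_gap: 0.691
grasp_force: 0.0
```

servo_tool:
  steps:
    - {"angular": [0, 0, 0], "dp": [0.03, 0.002, 0], "grip": 0.06}
    - {"angular": [0, 0, 0], "dp": [0.014, 0, 0], "grip": 0.06}
    - {"angular": [0, 0, 0], "dp": [0, 0, 0.02], "grip": 0.06}
    - {"angular": [0, 0, 0], "dp": [0, 0, 0.02], "grip": 0.06}
    - {"angular": [0, 0, 0], "dp": [0, 0, 0.01], "grip": 0.06}
    - {"angular": [0, 0, 0], "dp": [0, 0, 0], "grip": 0.06}
    - {"angular": [0, 0, 0], "dp": [0, 0, 0], "grip": 0.06}

```text
t: 9.65
eef_pos: [0.6399, -0.0017, 0.1538]
orientation: [[1.0, 0.001, 0.0], [0.001, -1.0, 0.0], [0.0, -0.0, -1.0]]
ft_force: [-0.1, -0.2, 0.5]
finger_gap: 0.691
grasp_force: 0.0
```

servo_tool:
  steps:
    - {"angular": [0, 0, 0], "dp": [0.001, 0.001, 0.02], "grip": 0.06}
    - {"angular": [0, 0, 0], "dp": [0, 0, 0.02], "grip": 0.06}
    - {"angular": [0, 0, 0], "dp": [0, 0, 0.012], "grip": 0.06}
    - {"angular": [0, 0, 0], "dp": [0, 0, 0], "grip": 0.06}
    - {"angular": [0, 0, 0], "dp": [0, 0, 0], "grip": 0.05}
    - {"angular": [0, 0, 0], "dp": [0, 0, 0], "grip": 0.03}
    - {"angular": [0, 0, 0], "dp": [0, 0, 0], "grip": 0.018}
    - {"angular": [0, 0, 0], "dp": [0, 0, 0], "grip": 0.01}
    - {"angular": [0, 0, 0], "dp": [0, 0, 0], "grip": 0.01}
    - {"angular": [0, 0, 0], "dp": [0, 0, 0], "grip": 0.01}

```text
t: 10.65
eef_pos: [0.6407, -0.0026, 0.1014]
orientation: [[1.0, 0.001, 0.0], [0.001, -1.0, 0.0], [0.0, -0.0, -1.0]]
ft_force: [0.1, 0.2, -2.0]
finger_gap: 0.242
grasp_force: 25.0
```

servo_tool:
  steps:
    - {"angular": [0, 0, 0], "dp": [0, 0, 0], "grip": 0.01}
    - {"angular": [0, 0, 0], "dp": [0, 0, 0], "grip": 0.01}
    - {"angular": [0, 0, 0], "dp": [0, 0, 0], "grip": 0.01}

```text
t: 10.95
eef_pos: [0.6407, -0.0027, 0.1013]
orientation: [[1.0, 0.001, 0.0], [0.001, -1.0, 0.0], [0.0, -0.0, -1.0]]
ft_force: [-1.3, 0.1, 1.4]
finger_gap: 0.244
grasp_force: 24.9
```

```bash
python3 - <<'E'
from h import *
p=shot('side','s2'); cv2.imwrite('pics/s2c.png',cv2.resize(p['color'][140:320,180:430,::-1],None,fx=2.5,fy=2.5))
E
```

```text
(no output)
```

View pics/s2c.png

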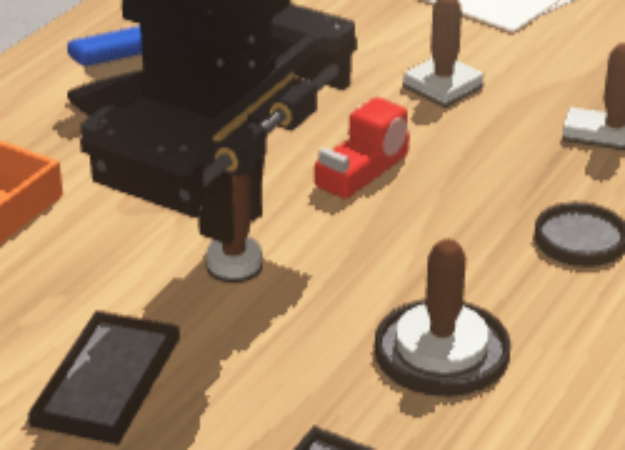

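The picture shows the large stamp standing inside its round rest at (445,340) and the small stamp gripped at (235,250). Now to the small rest.

servo_tool:
  steps:
    - {"angular": [0, 0, 0], "dp": [0, 0, -0.03], "grip": 0.01}
    - {"angular": [0, 0, 0], "dp": [0, 0, -0.04], "grip": 0.01}
    - {"angular": [0, 0, 0], "dp": [0, 0, -0.03], "grip": 0.01}
    - {"angular": [0, 0, 0], "dp": [-0.02, 0.016, 0], "grip": 0.01}
    - {"angular": [0, 0, 0], "dp": [-0.035, 0.027, 0], "grip": 0.01}
    - {"angular": [0, 0, 0], "dp": [-0.035, 0.027, 0], "grip": 0.01}
    - {"angular": [0, 0, 0], "dp": [-0.035, 0.027, 0], "grip": 0.01}
    - {"angular": [0, 0, 0], "dp": [-0.035, 0.027, 0], "grip": 0.01}
    - {"angular": [0, 0, 0], "dp": [-0.021, 0.018, 0], "grip": 0.01}
    - {"angular": [0, 0, 0], "dp": [0, 0, 0], "grip": 0.01}

```text
t: 12.0
eef_pos: [0.4568, -0.1482, 0.2011]
orientation: [[1.0, -0.004, -0.002], [-0.004, -1.0, -0.001], [-0.002, 0.001, -1.0]]
ft_force: [0.2, -0.4, -1.2]
finger_gap: 0.244
grasp_force: 24.9
```

servo_tool:
  steps:
    - {"angular": [0, 0, 0], "dp": [0, 0, 0.03], "grip": 0.01}
    - {"angular": [0, 0, 0], "dp": [0, 0, 0.03], "grip": 0.01}
    - {"angular": [0, 0, 0], "dp": [0, 0, 0.01], "grip": 0.01}
    - {"angular": [0, 0, 0], "dp": [0, 0, 0], "grip": 0.01}
    - {"angular": [0, 0, 0], "dp": [0, 0, 0], "grip": 0.01}

```text
t: 12.5
eef_pos: [0.4606, -0.1448, 0.1321]
orientation: [[1.0, 0.002, 0.001], [0.002, -1.0, 0.0], [0.001, -0.0, -1.0]]
ft_force: [-0.3, 0.4, -1.0]
finger_gap: 0.244
grasp_force: 24.9
```

servo_tool:
  steps:
    - {"angular": [0, 0, 0], "dp": [0, 0, 0.015], "grip": 0.01}
    - {"angular": [0, 0, 0], "dp": [0, 0, 0.006], "grip": 0.01}
    - {"angular": [0, 0, 0], "dp": [0, 0, 0.003], "grip": 0.01}
    - {"angular": [0, 0, 0], "dp": [0, 0, 0.001], "grip": 0.01}
    - {"angular": [0, 0, 0], "dp": [0, 0, 0], "grip": 0.01}
    - {"angular": [0, 0, 0], "dp": [0, 0, 0.001], "grip": 0.01}
    - {"angular": [0, 0, 0], "dp": [0, 0, 0], "grip": 0.01}
    - {"angular": [0, 0, 0], "dp": [0, 0, 0], "grip": 0.01}

```text
t: 13.3
eef_pos: [0.4599, -0.145, 0.1054]
orientation: [[1.0, 0.001, 0.0], [0.001, -1.0, -0.0], [0.0, 0.0, -1.0]]
ft_force: [0.0, 0.5, -1.2]
finger_gap: 0.244
grasp_force: 24.9
```

Nearly touching; press 0.5–1 mm more, release, go to the square stamp.

servo_tool:
  steps:
    - {"angular": [0, 0, 0], "dp": [0, 0, 0.001], "grip": 0.01}
    - {"angular": [0, 0, 0], "dp": [0, 0, 0], "grip": 0.01}

```text
t: 13.5
eef_pos: [0.4603, -0.1449, 0.105]
orientation: [[1.0, 0.001, 0.001], [0.001, -1.0, -0.0], [0.001, 0.0, -1.0]]
ft_force: [-2.0, 1.4, 8.3]
finger_gap: 0.245
grasp_force: 24.9
```

servo_tool:
  steps:
    - {"angular": [0, 0, 0], "dp": [0, 0, 0], "grip": 0.026}
    - {"angular": [0, 0, 0], "dp": [0, 0, 0], "grip": 0.04}
    - {"angular": [0, 0, 0], "dp": [0, 0, 0], "grip": 0.06}
    - {"angular": [0, 0, 0], "dp": [0, 0, 0], "grip": 0.06}
    - {"angular": [0, 0, 0], "dp": [0, 0, -0.03], "grip": 0.06}
    - {"angular": [0, 0, 0], "dp": [0, 0, -0.04], "grip": 0.06}
    - {"angular": [0, 0, 0], "dp": [0, 0, -0.03], "grip": 0.06}
    - {"angular": [0, 0, 0], "dp": [0.03, 0.022, 0], "grip": 0.06}
    - {"angular": [0, 0, 0], "dp": [0.035, 0.027, 0], "grip": 0.06}
    - {"angular": [0, 0, 0], "dp": [0.035, 0.027, 0], "grip": 0.06}

```text
t: 14.5
eef_pos: [0.5611, -0.2219, 0.2048]
orientation: [[1.0, 0.001, 0.001], [0.001, -1.0, -0.001], [0.001, 0.001, -1.0]]
ft_force: [1.0, -0.7, 0.4]
finger_gap: 0.692
grasp_force: 0.0
```

servo_tool:
  steps:
    - {"angular": [0, 0, 0], "dp": [0.035, 0.027, 0], "grip": 0.06}
    - {"angular": [0, 0, 0], "dp": [0.025, 0.02, 0], "grip": 0.06}
    - {"angular": [0, 0, 0], "dp": [0.01, 0.01, 0], "grip": 0.06}
    - {"angular": [0, 0, 0], "dp": [0, 0, 0.02], "grip": 0.06}
    - {"angular": [0, 0, 0], "dp": [0, 0, 0.02], "grip": 0.06}
    - {"angular": [0, 0, 0], "dp": [0, 0, 0.01], "grip": 0.06}
    - {"angular": [0, 0, 0], "dp": [0, 0, 0], "grip": 0.06}
    - {"angular": [0, 0, 0], "dp": [0, 0, 0], "grip": 0.06}

```text
t: 15.3
eef_pos: [0.6302, -0.2779, 0.1549]
orientation: [[1.0, 0.001, 0.0], [0.001, -1.0, -0.0], [0.0, 0.0, -1.0]]
ft_force: [1.0, -0.8, 0.5]
finger_gap: 0.692
grasp_force: 0.0
```

servo_tool:
  steps:
    - {"angular": [0, 0, 0], "dp": [0, 0, 0.02], "grip": 0.06}
    - {"angular": [0, 0, 0], "dp": [0, 0, 0.02], "grip": 0.06}
    - {"angular": [0, 0, 0], "dp": [0, 0, 0.013], "grip": 0.06}
    - {"angular": [0, 0, 0], "dp": [0, 0, 0], "grip": 0.06}
    - {"angular": [0, 0, 0], "dp": [0, 0, 0], "grip": 0.05}
    - {"angular": [0, 0, 0], "dp": [0, 0, 0], "grip": 0.03}
    - {"angular": [0, 0, 0], "dp": [0, 0, 0], "grip": 0.018}
    - {"angular": [0, 0, 0], "dp": [0, 0, 0], "grip": 0.01}
    - {"angular": [0, 0, 0], "dp": [0, 0, 0], "grip": 0.01}
    - {"angular": [0, 0, 0], "dp": [0, 0, 0], "grip": 0.01}

```text
t: 16.3
eef_pos: [0.63, -0.2778, 0.1014]
orientation: [[1.0, 0.001, 0.0], [0.001, -1.0, 0.0], [0.0, -0.0, -1.0]]
ft_force: [0.5, -0.1, -1.0]
finger_gap: 0.243
grasp_force: 25.0
```

servo_tool:
  steps:
    - {"angular": [0, 0, 0], "dp": [0, 0, 0], "grip": 0.01}
    - {"angular": [0, 0, 0], "dp": [0, 0, 0], "grip": 0.01}
    - {"angular": [0, 0, 0], "dp": [0, 0, 0], "grip": 0.01}

```text
t: 16.6
eef_pos: [0.6301, -0.2778, 0.1014]
orientation: [[1.0, 0.001, 0.0], [0.001, -1.0, 0.0], [0.0, -0.0, -1.0]]
ft_force: [0.4, -0.1, 1.6]
finger_gap: 0.243
grasp_force: 25.0
```

```bash
python3 - <<'E'
from h import *
p=shot('side','s3'); cv2.imwrite('pics/s3c.png',cv2.resize(p['color'][90:290,280:480,::-1],None,fx=2.5,fy=2.5))
print(fit(p,.63,-.2775,.013))
E
```

```text
(array([ 0.6246, -0.2675]), array([0.0568, 0.0562]), 75.4, 'circ', array([ 0.6245, -0.2638]), 0.0346)
```

View pics/s3c.png

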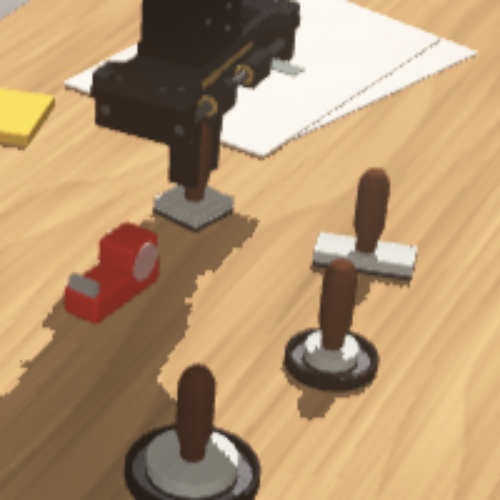

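The picture shows the square stamp gripped at (195,205) and the small stamp seated in its rest at (332,350). Lift, turn 15°, carry.

servo_tool:
  steps:
    - {"angular": [0, 0, 0], "dp": [0, 0, -0.03], "grip": 0.01}
    - {"angular": [0, 0, 0], "dp": [0, 0, -0.04], "grip": 0.01}
    - {"angular": [0, 0, -7.5], "dp": [0, 0, -0.04], "grip": 0.01}
    - {"angular": [0, 0, -7.5], "dp": [0, 0, 0], "grip": 0.01}
    - {"angular": [0, 0, 0], "dp": [-0.003, -0.03, 0], "grip": 0.01}
    - {"angular": [0, 0, 0], "dp": [-0.004, -0.045, 0], "grip": 0.01}
    - {"angular": [0, 0, 0], "dp": [-0.004, -0.045, 0], "grip": 0.01}
    - {"angular": [0, 0, 0], "dp": [-0.004, -0.045, 0], "grip": 0.01}
    - {"angular": [0, 0, 0], "dp": [-0.004, -0.045, 0], "grip": 0.01}
    - {"angular": [0, 0, 0], "dp": [-0.004, -0.045, 0], "grip": 0.01}

```text
t: 17.65
eef_pos: [0.5404, -0.0361, 0.2112]
orientation: [[0.966, 0.26, -0.0], [0.26, -0.966, -0.0], [-0.0, 0.0, -1.0]]
ft_force: [1.3, 0.9, -1.1]
finger_gap: 0.242
grasp_force: 25.0
```

servo_tool:
  steps:
    - {"angular": [0, 0, 0], "dp": [-0.004, -0.045, 0], "grip": 0.01}
    - {"angular": [0, 0, 0], "dp": [-0.004, -0.045, 0], "grip": 0.01}
    - {"angular": [0, 0, 0], "dp": [-0.004, -0.045, 0], "grip": 0.01}
    - {"angular": [0, 0, 0], "dp": [-0.003, -0.035, 0], "grip": 0.01}
    - {"angular": [0, 0, 0], "dp": [0, -0.022, 0], "grip": 0.01}
    - {"angular": [0, 0, 0], "dp": [0, 0, 0.03], "grip": 0.01}
    - {"angular": [0, 0, 0], "dp": [0, 0, 0.03], "grip": 0.01}
    - {"angular": [0, 0, 0], "dp": [0, 0, 0.02], "grip": 0.01}
    - {"angular": [0, 0, 0], "dp": [0, 0, 0], "grip": 0.01}
    - {"angular": [0, 0, 0], "dp": [0, 0, 0], "grip": 0.01}

```text
t: 18.65
eef_pos: [0.4771, 0.144, 0.1316]
orientation: [[0.966, 0.26, -0.001], [0.26, -0.966, 0.0], [-0.0, -0.0, -1.0]]
ft_force: [0.2, -0.1, -1.6]
finger_gap: 0.243
grasp_force: 25.0
```

Excellent. Check the turn from the top before lowering.

servo_tool:
  steps:
    - {"angular": [0, 0, 0], "dp": [0, 0, 0.013], "grip": 0.01}
    - {"angular": [0, 0, 0], "dp": [0, 0, 0.002], "grip": 0.01}
    - {"angular": [0, 0, 0], "dp": [0, 0, 0], "grip": 0.01}

```text
t: 18.95
eef_pos: [0.477, 0.1439, 0.1162]
orientation: [[0.966, 0.26, -0.0], [0.26, -0.966, -0.0], [-0.0, -0.0, -1.0]]
ft_force: [0.6, -0.5, -0.5]
finger_gap: 0.243
grasp_force: 25.0
```

```bash
python3 - <<'E'
from h import *
p=shot('side','s4'); cv2.imwrite('pics/s4c.png',cv2.resize(p['color'][270:390,240:390,::-1],None,fx=4,fy=4,interpolation=cv2.INTER_CUBIC))
print(arm.state()['eef_pos'])
E
```

```text
[0.47715554 0.14393442 0.11643487]
```

View pics/s4c.png

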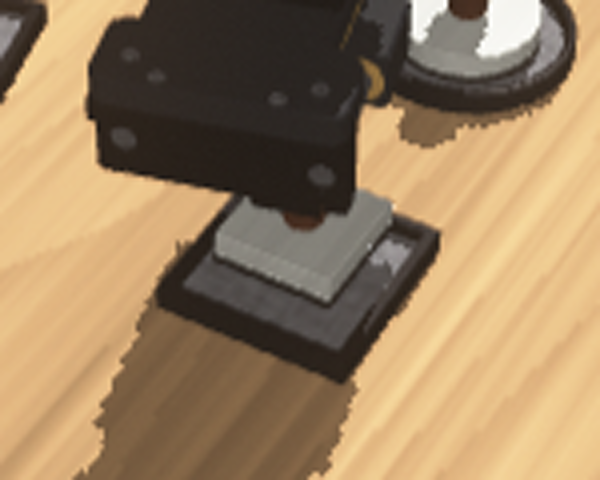

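The foot at (300,245) is above the recess with its edges parallel to the rim. Lower, release.

servo_tool:
  steps:
    - {"angular": [0, 0, 0], "dp": [0, 0, 0.006], "grip": 0.01}
    - {"angular": [0, 0, 0], "dp": [0, 0, 0.003], "grip": 0.01}
    - {"angular": [0, 0, 0], "dp": [0, 0, 0.001], "grip": 0.01}
    - {"angular": [0, 0, 0], "dp": [0, 0, 0], "grip": 0.01}
    - {"angular": [0, 0, 0], "dp": [0, 0, 0.001], "grip": 0.01}
    - {"angular": [0, 0, 0], "dp": [0, 0, 0], "grip": 0.01}
    - {"angular": [0, 0, 0], "dp": [0, 0, 0], "grip": 0.01}

```text
t: 19.7
eef_pos: [0.4772, 0.1439, 0.1054]
orientation: [[0.966, 0.26, 0.0], [0.26, -0.966, 0.0], [0.0, -0.0, -1.0]]
ft_force: [-0.3, -0.5, -2.1]
finger_gap: 0.243
grasp_force: 25.0
```

servo_tool:
  steps:
    - {"angular": [0, 0, 0], "dp": [0, 0, 0.001], "grip": 0.01}
    - {"angular": [0, 0, 0], "dp": [0, 0, 0], "grip": 0.01}

```text
t: 19.9
eef_pos: [0.4773, 0.1442, 0.1051]
orientation: [[0.966, 0.26, 0.0], [0.26, -0.966, -0.0], [0.0, 0.0, -1.0]]
ft_force: [-3.9, -0.7, 10.1]
finger_gap: 0.241
grasp_force: 25.0
```

servo_tool:
  steps:
    - {"angular": [0, 0, 0], "dp": [0, 0, 0], "grip": 0.026}
    - {"angular": [0, 0, 0], "dp": [0, 0, 0], "grip": 0.04}
    - {"angular": [0, 0, 0], "dp": [0, 0, 0], "grip": 0.06}
    - {"angular": [0, 0, 0], "dp": [0, 0, 0], "grip": 0.06}
    - {"angular": [0, 0, 0], "dp": [0, 0, -0.03], "grip": 0.06}
    - {"angular": [0, 0, 0], "dp": [0, 0, -0.04], "grip": 0.06}
    - {"angular": [0, 0, 0], "dp": [0, 0, -0.04], "grip": 0.06}
    - {"angular": [0, 0, 7.5], "dp": [0, 0, 0], "grip": 0.06}
    - {"angular": [0, 0, 7.5], "dp": [0, 0, 0], "grip": 0.06}
    - {"angular": [0, 0, 0], "dp": [0, 0, 0], "grip": 0.06}

```text
t: 20.9
eef_pos: [0.4772, 0.1439, 0.2145]
orientation: [[1.0, -0.001, 0.0], [-0.001, -1.0, -0.0], [0.0, 0.0, -1.0]]
ft_force: [0.7, -0.3, -0.4]
finger_gap: 0.69
grasp_force: 0.0
```

servo_tool:
  steps:
    - {"angular": [0, 0, 0], "dp": [0.002, 0.035, 0], "grip": 0.06}
    - {"angular": [0, 0, 0], "dp": [0.002, 0.045, 0], "grip": 0.06}
    - {"angular": [0, 0, 0], "dp": [0.002, 0.045, 0], "grip": 0.06}
    - {"angular": [0, 0, 0], "dp": [0.002, 0.045, 0], "grip": 0.06}
    - {"angular": [0, 0, 0], "dp": [0.001, 0.045, 0], "grip": 0.06}
    - {"angular": [0, 0, 0], "dp": [0.001, 0.045, 0], "grip": 0.06}
    - {"angular": [0, 0, 0], "dp": [0.001, 0.045, 0], "grip": 0.06}
    - {"angular": [0, 0, 0], "dp": [0.001, 0.045, 0], "grip": 0.06}
    - {"angular": [0, 0, 0], "dp": [0, 0.04, 0], "grip": 0.06}
    - {"angular": [0, 0, 0], "dp": [0, 0.03, 0], "grip": 0.06}

```text
t: 21.9
eef_pos: [0.4888, -0.279, 0.2137]
orientation: [[1.0, 0.004, -0.001], [0.004, -1.0, -0.0], [-0.001, 0.0, -1.0]]
ft_force: [0.7, 0.7, -0.4]
finger_gap: 0.692
grasp_force: 0.0
```

servo_tool:
  steps:
    - {"angular": [0, 0, 0], "dp": [0, 0, 0.03], "grip": 0.06}
    - {"angular": [0, 0, 0], "dp": [0, 0, 0.025], "grip": 0.06}
    - {"angular": [0, 0, 0], "dp": [0, 0, 0], "grip": 0.06}
    - {"angular": [0, 0, 0], "dp": [0, 0, 0], "grip": 0.06}

```text
t: 22.3
eef_pos: [0.4895, -0.2758, 0.1593]
orientation: [[1.0, 0.004, -0.001], [0.004, -1.0, 0.001], [-0.001, -0.001, -1.0]]
ft_force: [0.4, -0.3, 1.0]
finger_gap: 0.693
grasp_force: 0.0
```

servo_tool:
  steps:
    - {"angular": [0, 0, 0], "dp": [0, 0.001, 0.02], "grip": 0.06}
    - {"angular": [0, 0, 0], "dp": [0, 0, 0.025], "grip": 0.06}
    - {"angular": [0, 0, 0], "dp": [0, 0, 0.013], "grip": 0.06}
    - {"angular": [0, 0, 0], "dp": [0, 0, 0], "grip": 0.06}
    - {"angular": [0, 0, 0], "dp": [0, 0, 0], "grip": 0.05}
    - {"angular": [0, 0, 0], "dp": [0, 0, 0], "grip": 0.03}
    - {"angular": [0, 0, 0], "dp": [0, 0, 0], "grip": 0.018}
    - {"angular": [0, 0, 0], "dp": [0, 0, 0], "grip": 0.01}
    - {"angular": [0, 0, 0], "dp": [0, 0, 0], "grip": 0.01}
    - {"angular": [0, 0, 0], "dp": [0, 0, 0], "grip": 0.01}

```text
t: 23.3
eef_pos: [0.4897, -0.277, 0.1014]
orientation: [[1.0, 0.001, 0.0], [0.001, -1.0, 0.0], [0.0, -0.0, -1.0]]
ft_force: [0.7, 0.1, -1.1]
finger_gap: 0.249
grasp_force: 25.0
```

servo_tool:
  steps:
    - {"angular": [0, 0, 0], "dp": [0, 0, 0], "grip": 0.01}
    - {"angular": [0, 0, 0], "dp": [0, 0, 0], "grip": 0.01}
    - {"angular": [0, 0, 0], "dp": [0, 0, 0], "grip": 0.01}

```text
t: 23.6
eef_pos: [0.4896, -0.277, 0.1013]
orientation: [[1.0, 0.001, 0.0], [0.001, -1.0, 0.0], [0.0, -0.0, -1.0]]
ft_force: [-0.8, 1.0, 2.3]
finger_gap: 0.243
grasp_force: 25.0
```

```bash
python3 - <<'E'
from h import *
p=shot('side','s5'); cv2.imwrite('pics/s5c.png',cv2.resize(p['color'][100:400,240:480,::-1],None,fx=2,fy=2))
E
```

```text
(no output)
```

View pics/s5c.png

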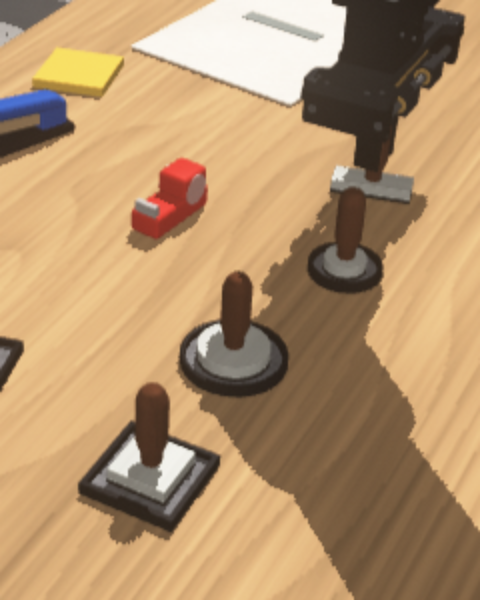

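Three stamps are seated, at (150,460), (235,350) and (347,260), and the oblong one is gripped at (373,183).

servo_tool:
  steps:
    - {"angular": [0, 0, 0], "dp": [0, 0, -0.03], "grip": 0.01}
    - {"angular": [0, 0, 0], "dp": [0, 0, -0.04], "grip": 0.01}
    - {"angular": [0, 0, 0], "dp": [0, 0, -0.04], "grip": 0.01}
    - {"angular": [0, 0, 0], "dp": [0.0125, -0.031, 0], "grip": 0.01}
    - {"angular": [0, 0, 0], "dp": [0.016, -0.043, 0], "grip": 0.01}
    - {"angular": [0, 0, 0], "dp": [0.016, -0.043, 0], "grip": 0.01}
    - {"angular": [0, 0, 0], "dp": [0.016, -0.043, 0], "grip": 0.01}
    - {"angular": [0, 0, 0], "dp": [0.016, -0.043, 0], "grip": 0.01}
    - {"angular": [0, 0, 0], "dp": [0.016, -0.043, 0], "grip": 0.01}
    - {"angular": [0, 0, 0], "dp": [0.016, -0.043, 0], "grip": 0.01}

```text
t: 24.65
eef_pos: [0.598, 0.0138, 0.2111]
orientation: [[1.0, 0.001, -0.0], [0.001, -1.0, -0.0], [-0.0, 0.0, -1.0]]
ft_force: [0.8, -1.1, -0.7]
finger_gap: 0.244
grasp_force: 25.0
```

servo_tool:
  steps:
    - {"angular": [0, 0, 0], "dp": [0.016, -0.043, 0], "grip": 0.01}
    - {"angular": [0, 0, 0], "dp": [0.016, -0.043, 0], "grip": 0.01}
    - {"angular": [0, 0, 0], "dp": [0.012, -0.032, 0], "grip": 0.01}
    - {"angular": [0, 0, -5], "dp": [0, 0, 0], "grip": 0.01}
    - {"angular": [0, 0, -8], "dp": [0, 0, 0], "grip": 0.01}
    - {"angular": [0, 0, -8], "dp": [0, 0, 0], "grip": 0.01}
    - {"angular": [0, 0, -8], "dp": [0, 0, 0], "grip": 0.01}
    - {"angular": [0, 0, -8], "dp": [0, 0, 0], "grip": 0.01}
    - {"angular": [0, 0, -8], "dp": [0, 0, 0], "grip": 0.01}
    - {"angular": [0, 0, -8], "dp": [0, 0, 0], "grip": 0.01}

```text
t: 25.65
eef_pos: [0.6415, 0.13, 0.2108]
orientation: [[0.596, 0.803, -0.001], [0.803, -0.596, -0.0], [-0.0, -0.001, -1.0]]
ft_force: [0.0, 1.0, -0.3]
finger_gap: 0.242
grasp_force: 25.0
```

servo_tool:
  steps:
    - {"angular": [0, 0, -8], "dp": [0, 0, 0], "grip": 0.01}
    - {"angular": [0, 0, -8], "dp": [0, 0, 0], "grip": 0.01}
    - {"angular": [0, 0, -8], "dp": [0, 0, 0], "grip": 0.01}
    - {"angular": [0, 0, -8], "dp": [0, 0, 0], "grip": 0.01}
    - {"angular": [0, 0, -6], "dp": [0, 0, 0], "grip": 0.01}
    - {"angular": [0, 0, 0], "dp": [0, 0, 0.03], "grip": 0.01}
    - {"angular": [0, 0, 0], "dp": [0, 0, 0.03], "grip": 0.01}
    - {"angular": [0, 0, 0], "dp": [0, 0, 0.02], "grip": 0.01}
    - {"angular": [0, 0, 0], "dp": [0, 0, 0], "grip": 0.01}
    - {"angular": [0, 0, 0], "dp": [0, 0, 0], "grip": 0.01}

```text
t: 26.65
eef_pos: [0.6416, 0.1302, 0.1315]
orientation: [[-0.019, 1.0, -0.001], [1.0, 0.019, 0.0], [0.0, -0.001, -1.0]]
ft_force: [0.9, 0.3, -0.5]
finger_gap: 0.248
grasp_force: 25.0
```

```bash
python3 - <<'E'
from h import *
p=shot('side','s6'); cv2.imwrite('pics/s6c.png',cv2.resize(p['color'][220:340,150:300,::-1],None,fx=4,fy=4,interpolation=cv2.INTER_CUBIC))
E
```

```text
(no output)
```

View pics/s6c.png

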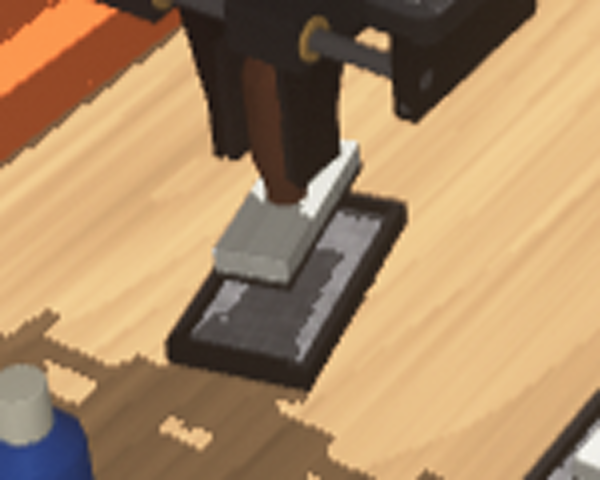

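The oblong foot at (285,230) is parallel to the rest's rim, still about 26 mm above it. Lower.

servo_tool:
  steps:
    - {"angular": [0, 0, 0], "dp": [0, 0, 0.014], "grip": 0.01}
    - {"angular": [0, 0, 0], "dp": [0, 0, 0.006], "grip": 0.01}
    - {"angular": [0, 0, 0], "dp": [0, 0, 0.003], "grip": 0.01}
    - {"angular": [0, 0, 0], "dp": [0, 0, 0.001], "grip": 0.01}
    - {"angular": [0, 0, 0], "dp": [0, 0, 0], "grip": 0.01}
    - {"angular": [0, 0, 0], "dp": [0, 0, 0.001], "grip": 0.01}
    - {"angular": [0, 0, 0], "dp": [0, 0, 0], "grip": 0.01}
    - {"angular": [0, 0, 0], "dp": [0, 0, 0], "grip": 0.01}

```text
t: 27.5
eef_pos: [0.6417, 0.1302, 0.1064]
orientation: [[-0.019, 1.0, 0.0], [1.0, 0.019, 0.0], [0.0, 0.0, -1.0]]
ft_force: [0.4, -0.4, -0.3]
finger_gap: 0.242
grasp_force: 25.0
```

servo_tool:
  steps:
    - {"angular": [0, 0, 0], "dp": [0, 0, 0.001], "grip": 0.01}
    - {"angular": [0, 0, 0], "dp": [0, 0, 0], "grip": 0.01}

```text
t: 27.7
eef_pos: [0.6418, 0.1302, 0.1054]
orientation: [[-0.019, 1.0, 0.0], [1.0, 0.019, 0.0], [0.0, 0.0, -1.0]]
ft_force: [-0.0, -0.5, 0.3]
finger_gap: 0.242
grasp_force: 25.0
```

servo_tool:
  steps:
    - {"angular": [0, 0, 0], "dp": [0, 0, 0.001], "grip": 0.01}
    - {"angular": [0, 0, 0], "dp": [0, 0, 0], "grip": 0.01}

```text
t: 27.9
eef_pos: [0.6418, 0.1302, 0.1053]
orientation: [[-0.019, 1.0, 0.001], [1.0, 0.019, -0.0], [-0.0, 0.001, -1.0]]
ft_force: [-3.7, -2.0, 9.3]
finger_gap: 0.246
grasp_force: 25.0
```

servo_tool:
  steps:
    - {"angular": [0, 0, 0], "dp": [0, 0, 0], "grip": 0.026}
    - {"angular": [0, 0, 0], "dp": [0, 0, 0], "grip": 0.04}
    - {"angular": [0, 0, 0], "dp": [0, 0, 0], "grip": 0.06}
    - {"angular": [0, 0, 0], "dp": [0, 0, 0], "grip": 0.06}
    - {"angular": [0, 0, 0], "dp": [0, 0, -0.03], "grip": 0.06}
    - {"angular": [0, 0, 0], "dp": [0, 0, -0.04], "grip": 0.06}
    - {"angular": [0, 0, 0], "dp": [0, 0, -0.04], "grip": 0.06}
    - {"angular": [0, 0, 0], "dp": [0, 0.03, -0.02], "grip": 0.06}
    - {"angular": [0, 0, 0], "dp": [0, 0.04, 0], "grip": 0.06}
    - {"angular": [0, 0, 0], "dp": [0, 0.04, 0], "grip": 0.06}

```text
t: 28.9
eef_pos: [0.7532, 0.1318, 0.2359]
orientation: [[-0.018, 1.0, 0.002], [1.0, 0.018, -0.0], [-0.0, 0.002, -1.0]]
ft_force: [0.7, 0.2, 0.2]
finger_gap: 0.687
grasp_force: 0.0
```

servo_tool:
  steps:
    - {"angular": [0, 0, 0], "dp": [-0.04, 0, 0], "grip": 0.06}
    - {"angular": [0, 0, 0], "dp": [-0.04, 0, 0], "grip": 0.06}
    - {"angular": [0, 0, 0], "dp": [-0.04, 0, 0], "grip": 0.06}
    - {"angular": [0, 0, 0], "dp": [0, 0, 0], "grip": 0.06}
    - {"angular": [0, 0, 0], "dp": [0, 0, 0], "grip": 0.06}

```text
t: 29.4
eef_pos: [0.7539, 0.0104, 0.2339]
orientation: [[-0.016, 1.0, -0.0], [1.0, 0.016, -0.0], [-0.0, -0.0, -1.0]]
ft_force: [-0.1, 0.5, 0.6]
finger_gap: 0.693
grasp_force: 0.0
```

```bash
python3 - <<'E'
from h import *
a=shot('side','e1')['color'][100:420,120:480,::-1]; p=shot('top','e2'); b=p['color'][130:330,100:520,::-1]
cv2.imwrite('pics/e.png',np.vstack([cv2.resize(b,(798,380)),]))
cv2.imwrite('pics/e1c.png',cv2.resize(a,None,fx=1.8,fy=1.8))
E
```

```text
(no output)
```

View pics/e.png

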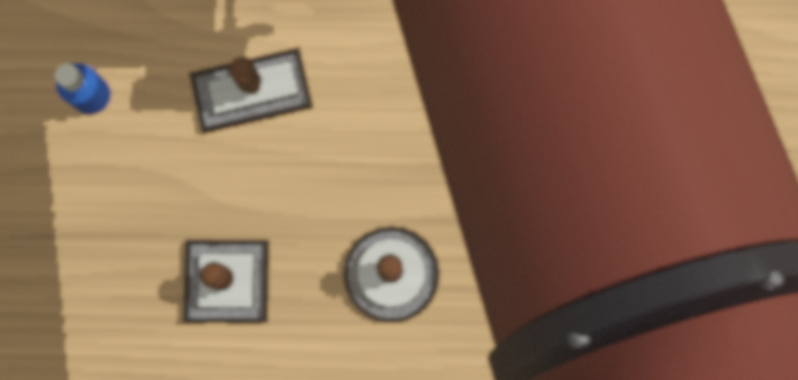

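View pics/e1c.png

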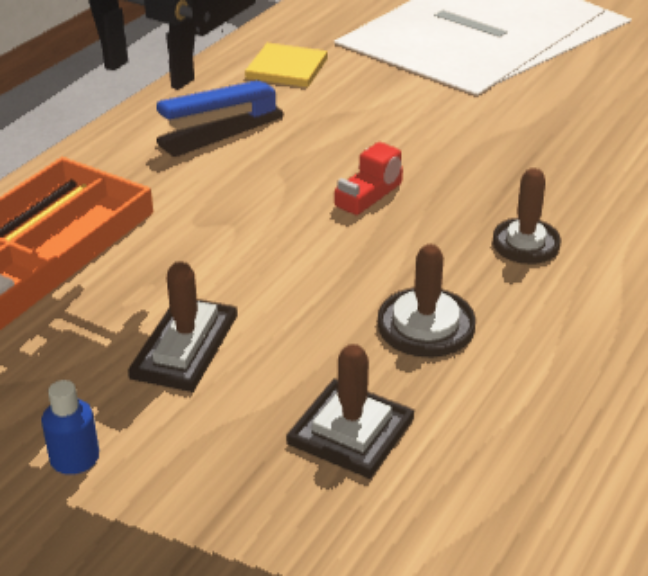

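The pictures show all four stamps upright in their matching recesses: oblong (185,335), square (352,420), large round (428,315), small round (527,235). The two angular ones are in line with their rims, and the bottle and dispenser are untouched.

```bash
python3 -c "
from cell import arm
print(arm.close_job())"
```

```text
the job is handed in; nothing more can be done
None
```

All four stamps are standing upright in their matching rests and released, the ink bottle and tape dispenser were left where they stood, and the job was handed in at about 30 s of robot time.

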